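Clean out the mould groove with the hung scraper

TASK

Lift the round-tipped scraper up and off its hook on the tool rack and run its tip slowly along the groove of the wooden mould from the closed end to the open end, keeping the tip down on the floor of the groove and taking three seconds or more over the stroke. Then stand it, tip down, in the empty round pot for washing. Do not drop the scraper flat, and leave the wide spatula hanging and the pot, the jar and the cigar box standing where they are.

Things in the scene. Friction and masses are not known exactly. Their poses are not given: they have to be found in the camera images.
- scraper: groove scraper, 190 mm tall, hanging upright on either of the pegs. Origin: lowest point of its tip; z up along the tool, y across its flat handle. 12 mm steel ball tip, 9 mm shank, dark wooden handle z = 95 to 190, 30 wide (y), 16 thick (x). A hanging slot goes through it along x, 16 wide, z = 134 to 164; its upper edge rests on the peg. Loose, 110 g
- scraper_grip (a point): point on the scraper's handle axis, 165 mm above its tip and 25 mm below the handle's top: the place to grip, fingers closing along the scraper's y (30 mm), on both sides of the peg
- rack: fixed rack. Origin: on the table under its crossbar (12 mm, 230 mm up, posts at y = +-130). Base board x = -75 to 35, 12 thick. Two level 8 mm pegs, y = +-65, axis 230 up, run to x = -70; their ends turn up 8 mm. Tools hang near x = -35. To come off, a tool is raised 9 to 20 mm (15 is best), then drawn 65 mm or more along the rack's -x
- mould: fixed mould half: light wooden block 70 (x) by 180 (y) by 45 mm high, brass strips on its sides, four 5 mm brass pins on its top corners. Origin: centre of its underside. A straight groove runs along y in the middle of its top: 22 mm wide, 14 deep (flat floor at z = 31), closed at +y (end wall at y = +70), open at the -y end face (y = -90)
- groove_closed (a point): on the groove's floor, middle line, at the closed end: where the middle of the scraper's tip stands when the stroke begins (6 mm from the end wall); axes as the mould's
- groove_open (a point): on the groove's floor, middle line, in the open end face of the block, 154 mm from groove_closed
- pot: off-white plastic pot, round, open at the top, empty, loose, 450 g. Origin: centre of its underside; 90 mm high, mouth 68 mm in outer diameter, tapering slightly towards the foot, wall 4 mm, floor 5 mm
- spatula: bystander hanging on the other peg: the same handle, slot and length (190 mm), but a flat steel blade 70 mm wide, 55 mm tall and 3 mm thick instead of the ball tip. Origin: middle of the blade's lower edge, axes as the scraper's
- spatula_eye (a point): upper edge of the spatula's hanging slot, 164 mm above its origin
- jar: bystander: amber glass jar with brass lid, 60 mm in diameter, 85 mm high, loose; origin: centre of its underside
- cigar_box: bystander: open wooden box with six cigars lying in it, 150 by 200 by 50 mm, loose; origin: centre of its underside

How it is judged:
By the outcome, as a careful person would: the job done as asked, in the order asked, and still so for the second after the job is handed in, with the robot touching nothing.
It also fails if it takes over 58 s, if anything falls off the work surface, if the arm or the gripper's body presses on something with over 40 N, if the wrist force passes 120 N, or if a joint passes its speed limit or range.

ROBOT

A 6-joint arm with a two-finger parallel gripper is mounted at the origin on the work surface. World frame = base frame: x ahead of the robot, y to its left, z up, the work surface at z = 0. Lengths are in mm, angles in rad, forces in N, time in s.
With the tool pointing down it reaches from about 275 to 1000 mm from the base axis. Payload 8.4 kg.
Tool frame: the origin (TCP) lies between the finger pads; the fingertips stand 17 mm ahead of it and the grasp point (between the pads) lies 2 mm behind it; z points along the fingers, y is the line along which they close (so a half turn about z gives the same grasp; the last joint's range is limited). The gripper opens to 85 mm and grips with 20 to 120 N. Pads are 22 mm wide; open, the fingers measure 114 mm over their backs; the gripper's body (76 mm by 85 mm) begins 54 mm behind the grasp point. The pads swing forward as they close: fully open they stand 13 mm farther back than shut.
Start: joints at [-1.283, 0.353, 1.633, -0, 1.155, -0.002], TCP at [178.599, -598.941, 248.281] pointing down, gripper open.
Joint ranges: [-2.63, 2.63], [-0.92, 2.1], [0.06, 2.66], [-1.3, 4.44], [0, 2.69], [-3.02, 3.02]. Speed limits (rad/s): [2.22, 2.22, 2.79, 3.14, 3.14, 3.14].

INTERFACE

Orientations are given as [roll, pitch, yaw] about the fixed x, y, z axes, in that order (R = Rz(yaw) Ry(pitch) Rx(roll)).
In Python, from rig import sense, grab_frame, sign_off gives the robot as it stands. The module is installed in compiled form; this text tells all that it offers.
- The arm moves only by the tool send_rows, never from a script. Its argument "moves" is a list that holds one entry, the list of rows, each a list of 7 numbers: the shift along the world's x, y, z in m, then the turn, a rotation vector about the world's x, y, z in rad, then the opening, from -1 (shut) to 1 (fully open). In form: [[[dx, dy, dz, rx, ry, rz, jaw], ...]]. A call has 1 to 10 rows; each row shifts and turns the commanded pose from where the row before left it; what a row does not reach is not made up. A row lasts 1/10 s, in which the tool goes at most 50 mm and 8.59 degrees, less where a joint would pass 70% of its speed; a pose out of reach is approached as far as the arm can. A call with a gripper value outside its range is refused whole. The fingers move at their own pace and stop on an object; "grip_force" is the grip in N (left out, the last holds). Time passes only in rows, so rows that do not move let the fingers close. It gives the time, the measured TCP pose, the force, the opening and the grip force at its end, in the units of the state.
- sense(): the state, without advancing time (a new reading comes with each control period).
- grab_frame(name): name is "scene" or "top" or "wrist"; returns a dict with "img" (480x640x3 uint8, red, green, blue), "mtx" (3x3 intrinsics, pixels), "rvec" (rotation vector, rad) and "tvec" (3), from world to camera coordinates, as OpenCV has them; the wrist camera has in their place "T_tool_cam" (4x4, takes a point from camera to tool coordinates, whose origin is the TCP and whose axes are the flange's). Camera axes: x right, y down, z forward; pixel columns grow to the right and rows downward; lengths in mm; the calibration is good to about 2 mm. A picture is of the moment at which its call begins: read the wrist's pose just before it. There is no depth.
- sign_off(): hands the job in; it is judged then, once.
The state is a dict: "clock": time; "qpos": joint angles; "qvel": joint speeds; "joint_efforts": joint torques, N m; "eef_pos": TCP position; "tcp_rot": TCP orientation; "contact_force": force on the tool from outside, world axes, zero at the start; "wrist_torque": the same for the moment, N m; "opening": opening from 0.0 (shut) to 1.0 (fully open); "grasp_force": force on a finger pad.
Only numpy, scipy, OpenCV 4.12 (cv2) and the standard library are available. Lean on these libraries where they do the work, as an engineer would, in place of code of your own. Each camera call takes 0.05 s, during which the arm holds its last target. There are 200 camera calls.

## Working session

There is one attempt and no reset: what is moved stays moved. The work goes in short steps, Python scripts to look and compute and a tool call to move; the robot and the scene stay as the last step left them, time stands still between calls to the robot, and variables do not carry over. Pictures are saved under pics/ and viewed, at most 14 in all, crops included, and the job is handed in when it is done.

Besides the shell and the picture viewer there is one more tool, called after "Call:" in YAML: its name, and indented under it one key for each argument. send_rows: Moves the arm, as the interface text tells. Its arguments: {"type":"object","properties":{"moves":{"type":"array"},"grip_force":{"type":"number"}},"required":["moves"]}

```bash
mkdir -p pics; python3 - <<'E'
from rig import *
import cv2,pickle
s=sense();print(s)
for n in("scene","top"):
    f=grab_frame(n);pickle.dump(f,open(n+'.pkl','wb'));cv2.imwrite(f'pics/{n}0.png',f['img'][:,:,::-1])
    R=cv2.Rodrigues(f['rvec'])[0];print(n,f['mtx'],(-R.T@f['tvec'].ravel()),R)
E
```

```text
{'clock': 0.0, 'qpos': array([-1.28339688e+00,  3.53624518e-01,  1.63415154e+00, -1.55512713e-05,
        1.15519536e+00, -2.38255757e-03]), 'qvel': array([-0.00052282,  0.0010733 , -0.00035808,  0.00202632,  0.00036471,
       -0.00206516]), 'joint_efforts': array([-1.17399992e-03, -6.05250120e+01, -3.42067158e+01,  3.40486474e-05,
        9.42953717e-03, -1.03868769e-05]), 'eef_pos': array([ 178.46518058, -598.49838991,  247.568974  ]), 'tcp_rot': array([-3.14021385e+00,  1.09337454e-05,  2.89788303e-01]), 'contact_force': array([ 0.63311492,  0.33437745, -0.51920182]), 'wrist_torque': array([ 0.0713783 , -0.00574389,  0.01366692]), 'grasp_force': 0.0, 'opening': 1.0011090350954726}
scene [[603.26468813   0.         321.86026808]
 [  0.         603.26468813 247.03638759]
 [  0.           0.           1.        ]] [1419.10456797 -875.95485881 1047.35906994] [[ 0.68489642  0.72846097 -0.01617111]
 [ 0.42675354 -0.41902327 -0.80143678]
 [-0.59059149  0.54200011 -0.59786083]]
top [[534.32897613   0.         321.02245863]
 [  0.         534.32897613 242.08288908]
 [  0.           0.           1.        ]] [ 319.26823662  -58.41292991 1628.41389413] [[ 0.01135141 -0.99986666 -0.0117391 ]
 [-0.98761246 -0.00937332 -0.15663262]
 [ 0.1565017   0.01337168 -0.98758717]]
```

View pics/scene0.png

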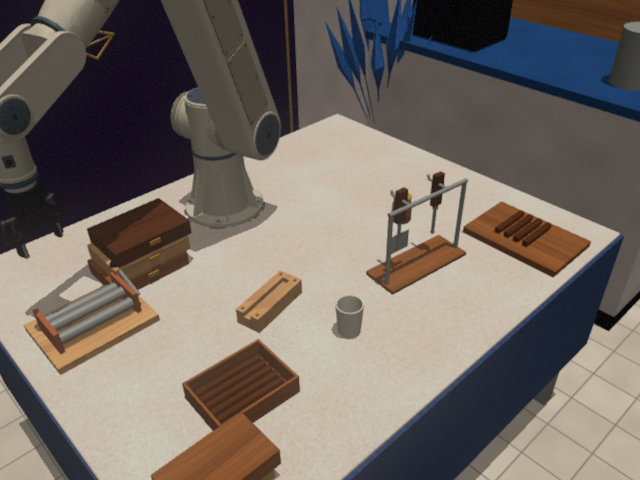

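View pics/top0.png

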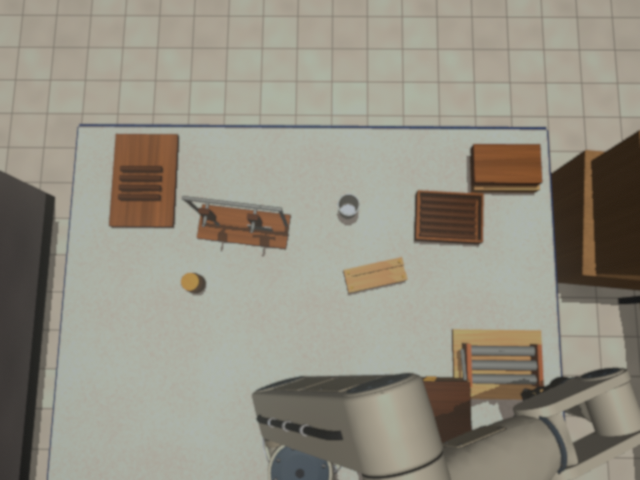

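The scene view shows the scraper on the far peg at about (437,190), the spatula on the near peg at (401,205), the pot at (349,316) and the mould at (270,300). In the top view, the rack is at (243,225) with its pegs towards the robot, the mould is at (375,275) and the pot is at (348,208).

```bash
cat > h.py <<'E'
import numpy as np,cv2,pickle
def load(n): return pickle.load(open(n+'.pkl','rb'))
def ray(f,p):
    R=cv2.Rodrigues(np.asarray(f['rvec'],float))[0];t=np.ravel(f['tvec'])
    d=R.T@np.linalg.inv(f['mtx'])@[p[0],p[1],1.];return -R.T@t,d/np.linalg.norm(d)
def onz(f,p,z):
    c,d=ray(f,p);return c+d*(z-c[2])/d[2]
def tri(rays):
    A=np.zeros((3,3));b=np.zeros(3)
    for c,d in rays:
        P=np.eye(3)-np.outer(d,d);A+=P;b+=P@c
    x=np.linalg.solve(A,b);return x,[np.linalg.norm(np.cross(x-c,d)) for c,d in rays]
def proj(f,X): return cv2.projectPoints(np.float64(X).reshape(-1,3),np.float64(f['rvec']),np.float64(f['tvec']),f['mtx'],None)[0].reshape(-1,2)
E
python3 - <<'E'
from h import *
t=load('top')['img'];s=load('scene')['img']
a=cv2.resize(t[185:300,170:420],None,fx=3.2,fy=3.2,interpolation=cv2.INTER_CUBIC) #800x368
cv2.imwrite('pics/topc.png',a[:,:,::-1])
b=cv2.resize(s[165:345,230:480],None,fx=3.2,fy=3.2,interpolation=cv2.INTER_CUBIC)
cv2.imwrite('pics/scenec.png',b[:,:,::-1])
E
```

```text
(no output)
```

View pics/topc.png

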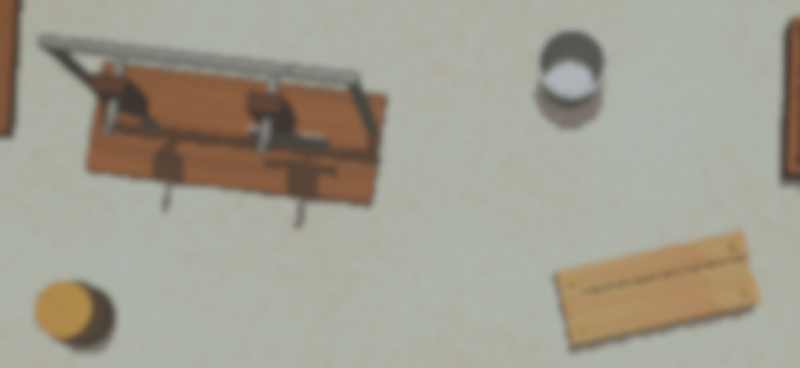

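View pics/scenec.png

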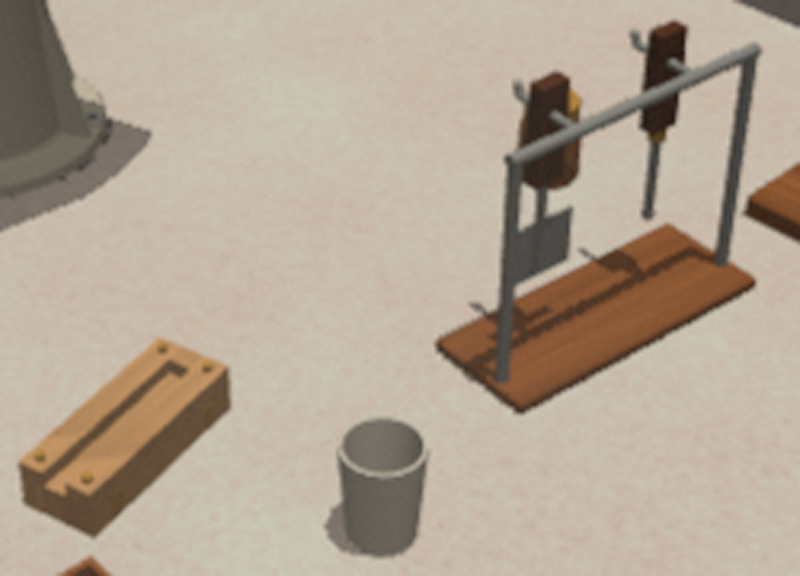

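The top crop shows the mould's groove closed at (585,292) and open at the right end (745,258), the pot rim centred at about (571,62), and the crossbar from (42,42) to (356,76). The scene crop confirms this: scraper handle top at (668,28), tip at (648,216), crossbar from (513,160) to (755,50).

```bash
python3 - <<'E'
from h import *
np.set_printoptions(precision=1,suppress=True)
T=load('top');S=load('scene')
t=lambda x,y:((x+.5)/3.2-.5+170,(y+.5)/3.2-.5+185)
s=lambda x,y:((x+.5)/3.2-.5+230,(y+.5)/3.2-.5+165)
def both(n,a,b):
    x,r=tri([ray(T,t(*a)),ray(S,s(*b))]);print(n,x,np.array(r))
both('bar +y',(42,42),(755,50));both('bar -y',(356,76),(513,160))
both('pot rim',(571,62),(383,447))
for p in [(107,62),(386,96),(371,206),(87,170)]: print('base top',onz(T,t(*p),12))
for p in [(438,345),(520,410),(755,283),(670,225)]: print('base sc',onz(S,s(*p),12))
for p in [(556,272),(743,231),(759,303),(571,350)]: print('mould top',onz(T,t(*p),45))
for p in [(20,465),(95,508),(228,370),(162,340)]: print('mould sc',onz(S,s(*p),45))
print('pot top z90',onz(T,t(571,62),90),onz(S,s(383,447),90))
print('jar',onz(T,t(65,310),85))
both('scraper top',(116,84),(668,28));both('spat top',(268,103),(551,78))
both('pegtip s',(108,130),(634,36));both('pegtip w',(263,150),(518,88))
E
```

```text
bar +y [660.6 336.8 228.6] [2.8 2.8]
bar -y [632.2  70.3 231.3] [1.9 1.9]
pot rim [ 679.3 -114.9   86.4] [1.7 1.7]
base top [691.6 331.2  12. ]
base top [660.3  59.5  12. ]
base top [552.9  71.6  12. ]
base top [585.2 345.6  12. ]
base sc [565.3  70.1  12. ]
base sc [669.2  56.9  12. ]
base sc [700.7 331.9  12. ]
base sc [594.1 348.6  12. ]
mould top [ 487.8 -104.5   45. ]
mould top [ 527.9 -278.5   45. ]
mould top [ 460.9 -292.5   45. ]
mould top [ 415.6 -118.7   45. ]
mould sc [ 469.1 -293.7   45. ]
mould sc [ 546.2 -281.9   45. ]
mould sc [ 495.8 -104.6   45. ]
mould sc [ 428.8 -118.    45. ]
pot top z90 [ 677.3 -116.1   90. ] [ 682.9 -116.3   90. ]
jar [444.4 341.1  85. ]
scraper top [619.4 266.5 260.5] [4.6 4.6]
spat top [604.1 140.8 260.9] [4.1 4.1]
pegtip s [583.6 275.2 235.8] [1.9 1.9]
pegtip w [568.7 146.4 234.3] [2.7 2.7]
```

Call:
send_rows:
  moves:
    - [[0.02,0.03,0.03,0,0,-0.04,1],[0.028,0.036,0.02,0,0,-0.04,1],[0.028,0.036,0.02,0,0,-0.04,1],[0.028,0.036,0.02,0,0,-0.04,1],[0.028,0.036,0.02,0,0,-0.04,1],[0.028,0.036,0.02,0,0,-0.04,1],[0.028,0.036,0.02,0,0,-0.04,1],[0.028,0.036,0.02,0,0,-0.04,1],[0.028,0.036,0.02,0,0,-0.04,1],[0.028,0.036,0.02,0,0,-0.04,1]]

```text
clock: 1.1
eef_pos: [451.2, -243.2, 459.0]
tcp_rot: [3.142, 0.0, -0.112]
contact_force: [1.4, 0.1, -1.0]
opening: 1.001
grasp_force: 0.0
```

Call:
send_rows:
  moves:
    - [[0.01,0.03,0.03,0,0,0,1],[0.01,0.03,0.03,0,0,0,1],[0,0,0,0,0,0,1],[0,0,0,0,0,0,1]]

```text
clock: 1.5
eef_pos: [470.8, -184.6, 518.2]
tcp_rot: [3.141, -0.0, -0.109]
contact_force: [-0.6, 0.3, -0.2]
opening: 1.0
grasp_force: 0.0
```

```bash
cat >> h.py <<'E'
from scipy.spatial.transform import Rotation as Ro
def wrist(name):
    from rig import sense,grab_frame
    s=sense();f=grab_frame('wrist')
    T=np.eye(4);T[:3,:3]=Ro.from_euler('xyz',s['tcp_rot']).as_matrix();T[:3,3]=s['eef_pos']
    C=T@f['T_tool_cam'];R=C[:3,:3].T
    f['rvec']=cv2.Rodrigues(R)[0];f['tvec']=-R@C[:3,3]
    pickle.dump(f,open(name+'.pkl','wb'));cv2.imwrite(f'pics/{name}.png',f['img'][:,:,::-1])
    print(s['clock'],s['eef_pos'],s['tcp_rot'],s['qpos'],s['contact_force']);return f
E
python3 -c "
from h import *
f=wrist('w1');print(f['T_tool_cam'],f['mtx'])"
```

```text
1.5 [ 470.75815978 -184.58630852  518.23761952] [ 3.14108902e+00 -4.17713170e-04 -1.08507491e-01] [-3.76406134e-01  1.41821560e-02  1.47519532e+00 -3.76331233e-04
  1.65167904e+00  1.30286728e+00] [-0.60708919  0.28143169 -0.20157847]
[[ 7.23352755e-04 -9.44689684e-01 -3.27964751e-01  8.40218964e+01]
 [ 9.99999719e-01  7.48187038e-04  5.04565636e-05  2.20163809e+00]
 [ 1.97713181e-04 -3.27964695e-01  9.44689959e-01 -1.26910252e+02]
 [ 0.00000000e+00  0.00000000e+00  0.00000000e+00  1.00000000e+00]] [[395.79357622   0.         316.66664224]
 [  0.         395.79357622 243.26566089]
 [  0.           0.           1.        ]]
```

View pics/w1.png

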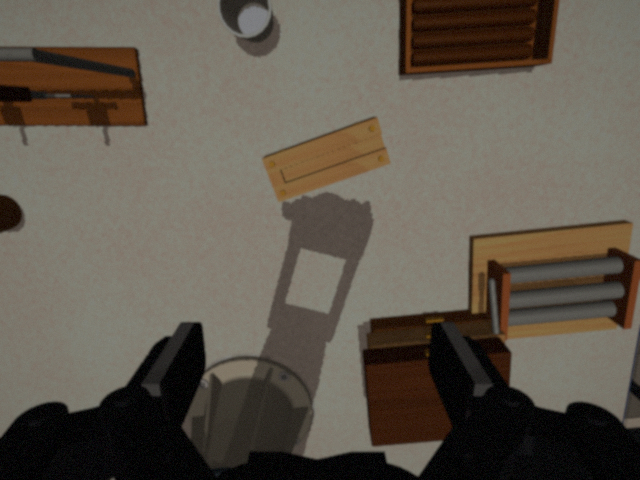

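The wrist view shows the mould with corners at about (264,157), (376,118), (389,160) and (277,200), with the groove's closed end on the left at (283,176). The pot is partly visible at (247,15).

```bash
python3 - <<'E'
from h import *
np.set_printoptions(precision=1,suppress=True)
for n,(x0,y0,x1,y1) in {'w1':(250,105,400,210),'top':(330,245,420,305),'scene':(225,262,310,335)}.items():
    f=load(n);im=f['img'][y0:y1,x0:x1]
    hsv=cv2.cvtColor(im,cv2.COLOR_RGB2HSV);m=((hsv[...,0]<25)&(hsv[...,1]>80)&(hsv[...,2]>(95 if n=='w1' else 130))).astype(np.uint8)*255
    m=cv2.morphologyEx(m,cv2.MORPH_CLOSE,np.ones((7,7)))
    c=max(cv2.findContours(m,0,2)[0],key=cv2.contourArea)
    # project contour onto z=45 then rect
    P=np.float32([onz(f,(p[0]+x0,p[1]+y0),45)[:2] for p in c[:,0]])
    r=cv2.minAreaRect(P);print(n,r,cv2.boxPoints(r).tolist())
    cc,_=ray(f,(0,0));print('cam',cc)
# pot: compare predictions
T=load('top');S=load('scene');W=load('w1')
im=T['img'][185:230,330:370];g=cv2.cvtColor(im,cv2.COLOR_RGB2HSV)
for a in (0,90):
  print(a,[proj(F,(680,-115,a)) for F in (T,S,W)])
E
```

```text
w1 ((476.14593505859375, -201.12893676757812), (71.69025421142578, 180.36253356933594), 13.155633926391602) [[420.7165832519531, -121.4726791381836], [461.7665100097656, -297.1016540527344], [531.5753173828125, -280.7851867675781], [490.5253601074219, -105.15621948242188]]
cam [ 554.  -195.8  645.2]
top ((473.4626159667969, -197.9432373046875), (68.9159927368164, 176.8367919921875), 13.14991569519043) [[419.7929992675781, -119.68252563476562], [460.0233459472656, -291.88232421875], [527.1322021484375, -276.2039489746094], [486.9018859863281, -104.004150390625]]
cam [ 319.3  -58.4 1628.4]
scene ((480.3033447265625, -202.15771484375), (71.1955795288086, 190.76658630371094), 13.33604907989502) [[423.6641845703125, -117.5575942993164], [467.66680908203125, -303.1799621582031], [536.9425048828125, -286.7578430175781], [492.93988037109375, -101.13546752929688]]
cam [1419.1 -876.  1047.4]
0 [array([[346.6, 209.8]]), array([[348.5, 330.9]]), array([[251.5,  20.6]])]
90 [array([[347.7, 203.1]]), array([[348.9, 303.5]]), array([[240.1,   5.6]])]
```

Call:
send_rows:
  moves:
    - [[0.013,0.042,0,0,0,0,1],[0.013,0.042,0,0,0,0,1],[0.013,0.042,0,0,0,0,1],[0.013,0.042,0,0,0,0,1],[0.013,0.042,0,0,0,0,1],[0.013,0.042,0,0,0,0,1],[0.013,0.042,0,0,0,0,1],[0.013,0.042,0,0,0,0,1],[0,0,0,0,0,0,1],[0,0,0,0,0,0,1]]

```text
clock: 2.55
eef_pos: [574.7, 150.5, 516.2]
tcp_rot: [3.14, 0.003, -0.11]
contact_force: [0.3, -0.5, 0.3]
opening: 0.999
grasp_force: 0.0
```

```bash
python3 -c "
from h import *
f=wrist('w2')"
```

```text
2.55 [574.69856786 150.54803882 516.20168556] [ 3.13987021e+00  2.98395698e-03 -1.09915797e-01] [ 2.53978428e-01  1.72631914e-01  1.30398379e+00 -5.50235080e-04
  1.66837854e+00  1.93463531e+00] [ 0.25969361 -0.45641722  0.28662969]
```

View pics/w2.png

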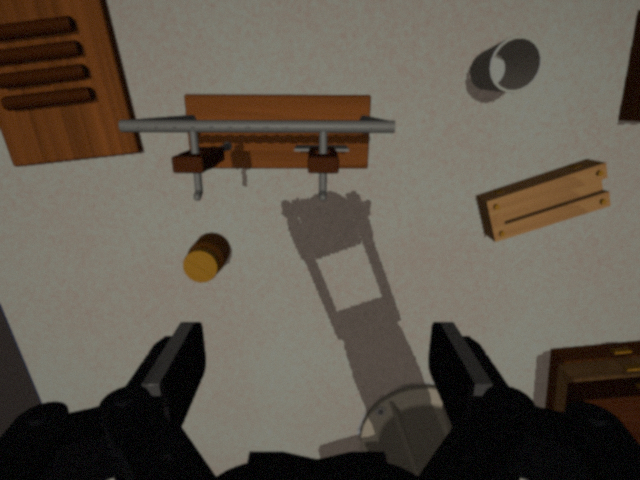

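This view shows the crossbar from (120,126) to (394,127), the scraper's handle top at about (188,163) and the peg end at (198,195). The spatula top is at (323,161) and the pot rim is centred at about (515,65).

```bash
python3 - <<'E'
from h import *
np.set_printoptions(precision=1,suppress=True)
f=load('w2');T=load('top')
for p in [(120,126),(394,127)]: print('bar',onz(f,p,230))
for p in [(187,96),(370,97),(367,167)]: print('base',onz(f,p,12))
im=f['img']
for nm,(x0,y0,x1,y1) in {'scr':(165,146,212,180),'spa':(300,146,345,180)}.items():
    hsv=cv2.cvtColor(im[y0:y1,x0:x1],cv2.COLOR_RGB2HSV);m=(((hsv[...,0]<15)|(hsv[...,0]>170))&(hsv[...,1]>110)&(hsv[...,2]<110)).astype(np.uint8)*255
    c=max(cv2.findContours(m,0,2)[0],key=cv2.contourArea);r=cv2.minAreaRect(c);print(nm,r[0][0]+x0,r[0][1]+y0,r,cv2.boundingRect(c))
    print(onz(f,(r[0][0]+x0,r[0][1]+y0),260))
for p in [(188,163),(198,195),(323,161),(323,196)]: print(p,onz(f,p,260),onz(f,p,234))
# pot rim
P=np.float32([onz(f,p,90)[:2] for p in [(539,62),(492,66),(515,39),(515,91)]]);print('pot pts',P)
print('pot rim c',onz(f,(515,65),90),tri([ray(f,(515,65)),ray(T,((571.5)/3.2+169.5,62.5/3.2+184.5))]))
a=cv2.resize(im[85:210,110:235],None,fx=4.6,fy=4.6,interpolation=cv2.INTER_CUBIC);a2=np.zeros((575,225,3),np.uint8);b=cv2.resize(im[30:110,460:550],None,fx=2.5,fy=2.5);a2[:200]=b
cv2.imwrite('pics/w2c.png',np.hstack([a,a2])[:,:,::-1])
E
```

```text
bar [659.6 336.5 230. ]
bar [628.7  63.9 230. ]
base [691.3 329.5  12. ]
base [660.1  57.9  12. ]
base [556.9  69.3  12. ]
scr 192.0 159.0 ((27.0, 13.0), (26.0, 38.0), 90.0) (8, 0, 39, 27)
[622.5 262.2 260. ]
spa 322.0 159.5 ((22.0, 13.5), (25.0, 44.0), 90.0) (0, 1, 45, 26)
[608.5 139.1 260. ]
(188, 163) [619.3 266.8 260. ] [616.6 275.5 234. ]
(198, 195) [587.6 263.8 260. ] [582.8 272.2 234. ]
(323, 161) [607.  138.3 260. ] [603.6 138.2 234. ]
(323, 196) [573.2 141.8 260. ] [567.4 142.  234. ]
pot pts [[ 678.3 -149.2]
 [ 680.1  -89.7]
 [ 708.3 -117.3]
 [ 646.6 -120.7]]
pot rim c [ 678.1 -118.9   90. ] (array([ 677.1, -116.3,   94.7]), [np.float64(0.9050029145790084), np.float64(0.905002914578893)])
```

View pics/w2c.png

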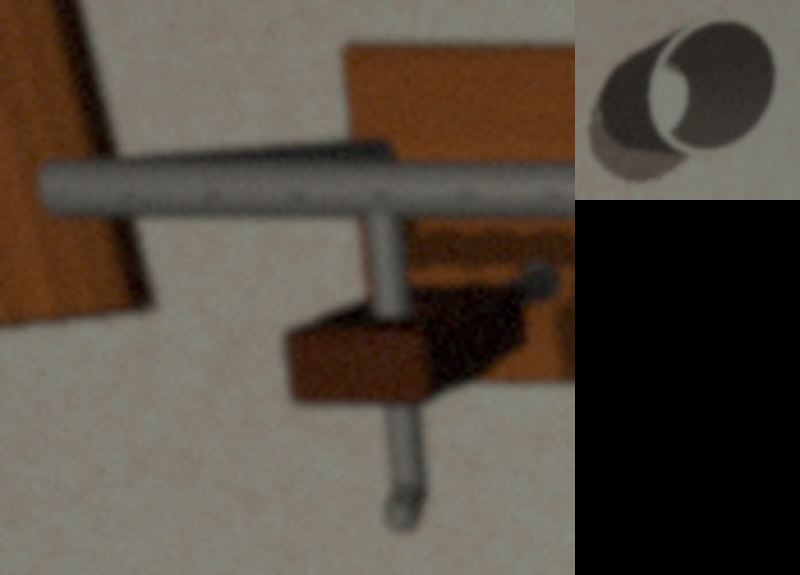

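Call:
send_rows:
  moves:
    - [[0.01,0.03,-0.02,0,0,0,1],[0.01,0.03,-0.02,0,0,0,1],[0.01,0.03,-0.03,0,0,0,1],[0.013,0.027,-0.03,0,0,0,1],[0,0,-0.04,0,0,0,1],[0,0,-0.04,0,0,0,1],[0,0,-0.02,0,0,0,1],[0,0,0,0,0,0,1],[0,0,0,0,0,0,1]]

```text
clock: 3.5
eef_pos: [618.1, 266.6, 319.1]
tcp_rot: [3.142, -0.0, -0.112]
contact_force: [-0.5, -0.5, 0.4]
opening: 0.995
grasp_force: 0.0
```

```bash
python3 - <<'E'
from h import *
f=wrist('w3')
print(proj(f,[(618.8,267,260),(616.7,268.7,234),(582,272,238),(659.6,336.5,230)]))
E
```

```text
3.5 [618.06896514 266.56579202 319.05518368] [ 3.14151382e+00 -2.79163039e-04 -1.11966094e-01] [ 4.05056088e-01  3.75114414e-01  1.44324850e+00 -2.13019907e-04
  1.32302604e+00  2.08787074e+00] [-0.49088932 -0.46589314  0.42932455]
[[311.31596246 277.89700642]
 [309.38988281 263.01596907]
 [310.58510113 319.80325838]
 [179.70723657 201.84254287]]
```

View pics/w3.png

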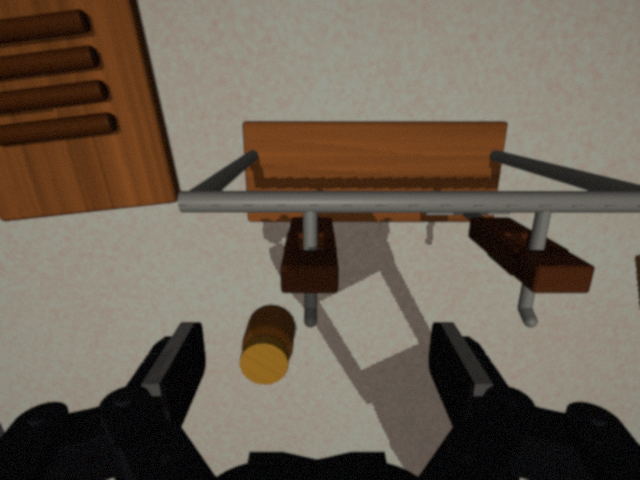

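The fingers straddle the handle: its top face is at (282–338, 265–291), centred at (310,278), where the projection put it. Next I descend and grip.

Call:
send_rows:
  moves:
    - [[0,0.0005,-0.025,0,0,0,1],[0,0,-0.025,0,0,0,1],[0,0,-0.02,0,0,0,1],[0,0,-0.016,0,0,0,1],[0,0,0,0,0,0,1],[0,0,0,0,0,0,-1],[0,0,0,0,0,0,-1],[0,0,0,0,0,0,-1],[0,0,0,0,0,0,-1],[0,0,0,0,0,0,-1]]
  grip_force: 60

```text
clock: 4.55
eef_pos: [618.1, 268.9, 233.4]
tcp_rot: [-3.141, -0.001, -0.11]
contact_force: [-0.7, 1.0, 4.8]
opening: 0.345
grasp_force: 58.8
```

Call:
send_rows:
  moves:
    - [[0,0,0,0,0,0,-1],[0,0,0,0,0,0,-1],[0,0,0,0,0,0,-1]]

```text
clock: 4.85
eef_pos: [618.1, 268.9, 233.3]
tcp_rot: [-3.141, -0.001, -0.11]
contact_force: [-1.1, -0.5, 6.3]
opening: 0.341
grasp_force: 58.8
```

Call:
send_rows:
  moves:
    - [[0,0,0.005,0,0,0,-1],[0,0,0.005,0,0,0,-1],[0,0,0.005,0,0,0,-1],[0,0,0,0,0,0,-1],[0,0,0,0,0,0,-1]]

```text
clock: 5.35
eef_pos: [617.6, 268.5, 247.3]
tcp_rot: [-3.142, -0.0, -0.11]
contact_force: [1.2, 0.1, -2.4]
opening: 0.344
grasp_force: 59.2
```

Call:
send_rows:
  moves:
    - [[-0.01,0.001,0.001,0,0,0,-1],[-0.01,0.0012,0,0,0,0,-1],[-0.01,0.0011,0,0,0,0,-1],[-0.01,0.0011,0,0,0,0,-1],[-0.01,0.0011,0,0,0,0,-1],[-0.01,0.0011,0,0,0,0,-1],[-0.01,0.0011,0,0,0,0,-1],[-0.01,0.0011,0,0,0,0,-1],[-0.01,0.0011,0,0,0,0,-1],[-0.01,0.0011,0,0,0,0,-1]]

```text
clock: 6.35
eef_pos: [516.8, 279.6, 248.3]
tcp_rot: [3.142, -0.0, -0.11]
contact_force: [-0.2, 0.7, -0.4]
opening: 0.345
grasp_force: 59.2
```

Call:
send_rows:
  moves:
    - [[-0.005,-0.03,0.02,0,0,0.034,-1],[-0.006,-0.043,0.01,0,0,0.034,-1],[-0.006,-0.043,0,0,0,0.034,-1],[-0.006,-0.043,0,0,0,0.034,-1],[-0.006,-0.043,0,0,0,0.034,-1],[-0.006,-0.043,0,0,0,0.034,-1],[-0.006,-0.043,0,0,0,0.034,-1],[-0.006,-0.043,0,0,0,0.034,-1],[-0.006,-0.043,0,0,0,0.034,-1],[-0.002,-0.043,0,0,0,0.034,-1]]

```text
clock: 7.35
eef_pos: [461.6, -138.8, 278.5]
tcp_rot: [3.141, -0.0, 0.231]
contact_force: [0.4, -0.7, -1.6]
opening: 0.342
grasp_force: 59.9
```

Call:
send_rows:
  moves:
    - [[0,0,0,0,0,0,-1],[0,0,0,0,0,0,-1],[0,0,0,0,0,0,-1]]

```text
clock: 7.65
eef_pos: [462.4, -136.7, 278.2]
tcp_rot: [-3.141, 0.0, 0.23]
contact_force: [-1.2, -0.2, -1.1]
opening: 0.342
grasp_force: 60.3
```

```bash
python3 - <<'E'
from h import *
from rig import grab_frame
f=wrist('w4')
for n in('scene','top'):
    g=grab_frame(n);pickle.dump(g,open(n+'4.pkl','wb'))
    cv2.imwrite(f'pics/{n}4.png',g['img'][:,:,::-1])
S=load('scene4')['img'];T=load('top4')['img']
a=cv2.resize(S[180:340,220:360],(420,480),interpolation=2)
b=cv2.resize(f['img'][150:350,240:400],(380,480),interpolation=2)
cv2.imwrite('pics/c4.png',np.hstack([a,b])[:,:,::-1])
print(proj(f,[(460,-134,128),(461.4,-138.2,31),(496.5,-288.1,31),(461.4,-138.2,45)]),proj(load('scene4'),[(460,-134,128)]))
E
```

```text
7.65 [ 462.43201735 -136.65769282  278.23110363] [-3.14113539e+00  5.28900339e-06  2.29714079e-01] [-2.90718144e-01  9.71405736e-02  1.89487018e+00  4.31792742e-04
  1.14981389e+00  1.05018760e+00] [-1.2484904  -0.23355305 -1.1137838 ]
[[309.91594152 228.9293655 ]
 [316.19155787 198.95499356]
 [476.06835469 199.04921831]
 [316.16281216 202.29959046]] [[281.51550296 253.63656082]]
```

View pics/c4.png

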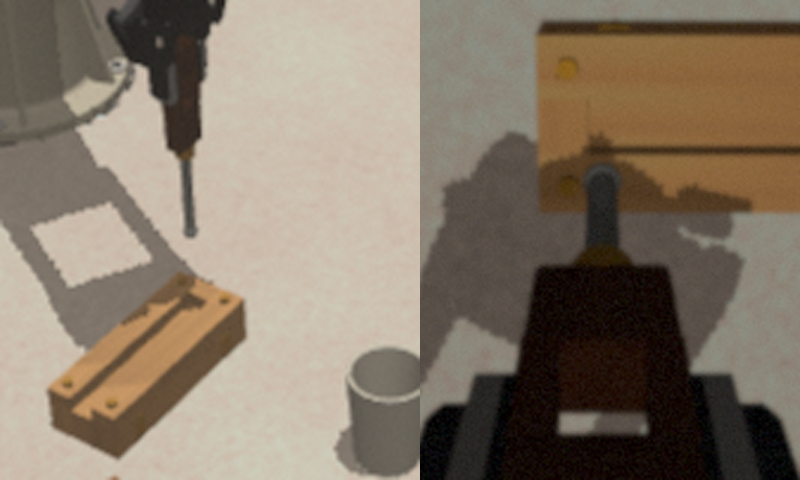

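The scraper is held upright with its tip at (602,178) in the wrist crop and (190,233) in the scene crop. The groove's end wall is at crop column 588, and the mould's rows match the predicted position.

```bash
python3 - <<'E'
from h import *
W=load('w4');S=load('scene4')
print(tri([ray(W,(316.6,224.2)),ray(S,(283,257.5))]),[onz(W,(316.6,224.2),z) for z in (115,121)])
for p in [(310.7,212.5)]: print(onz(W,p,45),onz(W,p,31))
for p in [(290.5,164.5),(290.5,238)]: print(onz(W,p,45))
E
```

```text
(array([ 464.5674402 , -136.77351264,  120.54944888]), [np.float64(2.5691793781707597), np.float64(2.569179378170669)]) [array([ 460.90395574, -138.80102679,  115.        ]), array([ 462.6225627 , -138.40369095,  121.        ])]
[ 450.71092505 -135.44094188   45.        ] [ 447.08403398 -136.05723851   31.        ]
[ 489.9980181  -107.75599655   45.        ]
[ 421.72091365 -122.22042293   45.        ]
```

Call:
send_rows:
  moves:
    - [[-0.001,-0.0005,-0.02,0,0,0,-1],[0,0,-0.02,0,0,0,-1],[0,0,-0.015,0,0,0,-1],[0,0,-0.01,0,0,0,-1],[0,0,-0.01,0,0,0,-1],[0,0,-0.004,0,0,0,-1],[0,0,0,0,0,0,-1],[0,0,0,0,0,0,-1]]

```text
clock: 8.6
eef_pos: [461.9, -138.0, 199.7]
tcp_rot: [3.141, -0.001, 0.23]
contact_force: [0.3, -0.1, -0.6]
opening: 0.345
grasp_force: 60.4
```

Call:
send_rows:
  moves:
    - [[0,0,-0.002,0,0,0,-1],[0,0,-0.001,0,0,0,-1],[0,0,-0.001,0,0,0,-1],[0,0,-0.001,0,0,0,-1],[0,0,0,0,0,0,-1]]

```text
clock: 9.1
eef_pos: [461.7, -138.0, 194.3]
tcp_rot: [3.142, -0.0, 0.23]
contact_force: [-0.7, 0.4, -0.0]
opening: 0.347
grasp_force: 60.4
```

Call:
send_rows:
  moves:
    - [[0,0,-0.001,0,0,0,-1],[0,0,-0.0005,0,0,0,-1],[0,0,0,0,0,0,-1]]

```text
clock: 9.4
eef_pos: [462.1, -138.0, 193.8]
tcp_rot: [3.141, -0.001, 0.23]
contact_force: [-1.5, 1.6, 10.3]
opening: 0.342
grasp_force: 61.9
```

Call:
send_rows:
  moves:
    - [[0.00085,-0.0037,0,0,0,0,-1],[0.00085,-0.0037,0,0,0,0,-1],[0.00085,-0.0037,0,0,0,0,-1],[0.00085,-0.0037,0,0,0,0,-1],[0.00085,-0.0037,0,0,0,0,-1],[0.00085,-0.0037,0,0,0,0,-1],[0.00085,-0.0037,0,0,0,0,-1],[0.00085,-0.0037,0,0,0,0,-1],[0.00085,-0.0037,0,0,0,0,-1],[0.00085,-0.0037,0,0,0,0,-1]]

```text
clock: 10.4
eef_pos: [469.9, -172.6, 193.7]
tcp_rot: [-3.136, -0.0, 0.228]
contact_force: [-3.2, 11.7, 16.4]
opening: 0.347
grasp_force: 63.5
```

Call:
send_rows:
  moves:
    - [[0.00085,-0.0037,0.0002,0,0,0,-1],[0.00085,-0.0037,0,0,0,0,-1],[0.00085,-0.0037,0,0,0,0,-1],[0.00085,-0.0037,0,0,0,0,-1],[0.00085,-0.0037,0,0,0,0,-1],[0.00085,-0.0037,0,0,0,0,-1],[0.00085,-0.0037,0,0,0,0,-1],[0.00085,-0.0037,0,0,0,0,-1],[0.00085,-0.0037,0,0,0,0,-1],[0.00085,-0.0037,0,0,0,0,-1]]

```text
clock: 11.4
eef_pos: [478.3, -209.9, 193.8]
tcp_rot: [-3.137, -0.0, 0.228]
contact_force: [-2.0, 10.6, 13.4]
opening: 0.344
grasp_force: 62.9
```

Call:
send_rows:
  moves:
    - [[0.00085,-0.0037,0,0,0,0,-1],[0.00085,-0.0037,0,0,0,0,-1],[0.00085,-0.0037,0,0,0,0,-1],[0.00085,-0.0037,0,0,0,0,-1],[0.00085,-0.0037,0,0,0,0,-1],[0.00085,-0.0037,0,0,0,0,-1],[0.00085,-0.0037,0,0,0,0,-1],[0.00085,-0.0037,0,0,0,0,-1],[0.00085,-0.0037,0,0,0,0,-1],[0.00085,-0.0037,0,0,0,0,-1]]

```text
clock: 12.4
eef_pos: [486.8, -246.7, 193.8]
tcp_rot: [-3.136, -0.0, 0.228]
contact_force: [-0.9, 11.6, 14.6]
opening: 0.342
grasp_force: 63.0
```

Call:
send_rows:
  moves:
    - [[0.00085,-0.0037,0,0,0,0,-1],[0.00085,-0.0037,0,0,0,0,-1],[0.00085,-0.0037,0,0,0,0,-1],[0.00085,-0.0037,0,0,0,0,-1],[0.00085,-0.0037,0,0,0,0,-1],[0.00085,-0.0037,0,0,0,0,-1],[0.00085,-0.0037,0,0,0,0,-1],[0.00085,-0.0037,0,0,0,0,-1],[0.00085,-0.0037,0,0,0,0,-1],[0.00085,-0.0037,0,0,0,0,-1]]

```text
clock: 13.4
eef_pos: [495.2, -283.6, 193.8]
tcp_rot: [-3.136, 0.0, 0.229]
contact_force: [-3.1, 11.8, 14.9]
opening: 0.34
grasp_force: 63.0
```

Call:
send_rows:
  moves:
    - [[0.0006,-0.0025,0,0,0,0,-1],[0.0004,-0.002,0,0,0,0,-1],[0,0,0,0,0,0,-1]]

```text
clock: 13.7
eef_pos: [496.7, -290.7, 192.9]
tcp_rot: [3.141, -0.0, 0.23]
contact_force: [0.0, -0.6, -0.3]
opening: 0.343
grasp_force: 60.9
```

Call:
send_rows:
  moves:
    - [[0,0,0.01,0,0,0,-1],[0,0,0.025,0,0,0,-1],[0,0,0.03,0,0,0,-1],[0,0,0.03,0,0,-0.08,-1],[0.02,0.025,0,0,0,-0.08,-1],[0.025,0.03,0,0,0,-0.07,-1],[0.025,0.03,0,0,-0.1,0,-1],[0.025,0.03,0,0,-0.1,0,-1],[0.025,0.03,0,0,-0.1,0,-1],[0.023,0.03,0,0,0,0,-1]]

```text
clock: 14.7
eef_pos: [638.3, -114.2, 288.0]
tcp_rot: [-3.141, -0.302, -0.001]
contact_force: [-0.1, 0.1, -1.9]
opening: 0.346
grasp_force: 61.0
```

Call:
send_rows:
  moves:
    - [[0,0,0,0,0,0,-1],[0,0,0,0,0,0,-1],[0,0,0,0,0,0,-1]]

```text
clock: 15.0
eef_pos: [639.2, -115.9, 288.1]
tcp_rot: [3.141, -0.299, -0.0]
contact_force: [-0.9, 0.2, -1.5]
opening: 0.344
grasp_force: 61.0
```

```bash
python3 - <<'E'
from h import *
from rig import grab_frame
f=wrist('w5')
g=grab_frame('scene');pickle.dump(g,open('scene5.pkl','wb'))
a=cv2.resize(g['img'][200:345,280:400],(397,480),interpolation=2)
b=cv2.resize(f['img'][100:340,220:420],(400,480),interpolation=2)
cv2.imwrite('pics/c5.png',np.hstack([a,b])[:,:,::-1])
print(proj(f,[(678,-117.5,90),(712,-117.5,90),(644,-117.5,90)]),proj(g,[(678,-117.5,90)]))
E
```

```text
15.0 [ 639.18243262 -115.90629086  288.07738461] [ 3.14140341e+00 -2.99377823e-01 -1.55620217e-04] [-0.21281851  0.22069763  1.75625721  0.08106985  0.87320257  1.315186  ] [-0.91117411  0.19015506 -1.5270488 ]
[[316.09121031 234.29760574]
 [316.10930639 195.06843944]
 [316.07323797 273.25851431]] [[347.50241055 303.57192992]]
```

View pics/c5.png

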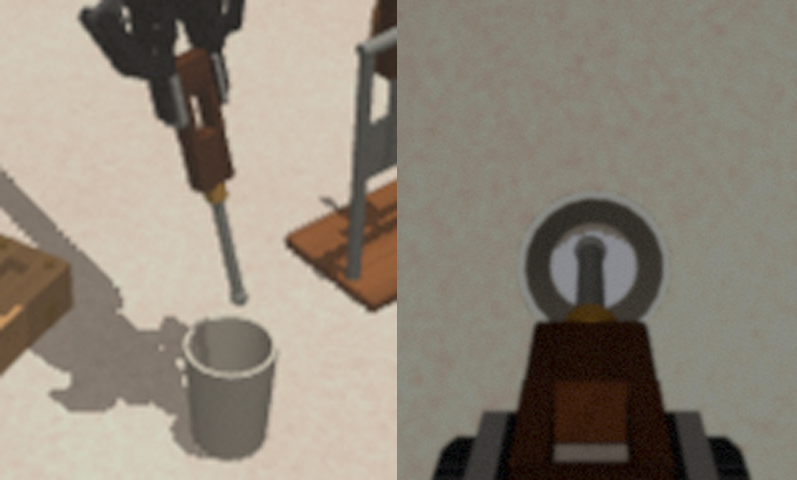

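The tip hangs over the pot. In the wrist crop the rim spans columns 525–664 (centre 594) with its far edge at row 192, and the ball is at (591,243). The pot lies about 2 mm further in -y than I had it, so I correct that while lowering.

Call:
send_rows:
  moves:
    - [[0,-0.002,-0.01,0,0,0,-1],[0,0,-0.02,0,0,0,-1],[0,0,-0.02,0,0,0,-1],[0,0,-0.02,0,0,0,-1],[0,0,-0.02,0,0,0,-1],[0,0,-0.015,0,0,0,-1],[0,0,-0.01,0,0,0,-1],[0,0,-0.005,0,0,0,-1],[0,0,-0.003,0,0,0,-1],[0,0,0,0,0,0,-1]]

```text
clock: 16.1
eef_pos: [639.7, -117.6, 165.1]
tcp_rot: [-3.142, -0.3, -0.0]
contact_force: [0.1, 0.5, -0.9]
opening: 0.344
grasp_force: 61.1
```

Call:
send_rows:
  moves:
    - [[0,0,-0.001,0,0,0,-1],[0,0,-0.001,0,0,0,-1],[0,0,0,0,0,0,-1]]

```text
clock: 16.4
eef_pos: [639.8, -117.4, 163.3]
tcp_rot: [3.142, -0.301, -0.0]
contact_force: [-0.0, 0.4, -1.2]
opening: 0.338
grasp_force: 61.1
```

Call:
send_rows:
  moves:
    - [[0,0,-0.001,0,0,0,-1],[0,0,-0.001,0,0,0,-1],[0,0,0,0,0,0,-1]]

```text
clock: 16.7
eef_pos: [639.7, -117.4, 161.1]
tcp_rot: [-3.142, -0.3, -0.0]
contact_force: [0.2, 0.5, -0.1]
opening: 0.345
grasp_force: 61.3
```

Call:
send_rows:
  moves:
    - [[0,0,-0.0008,0,0,0,-1],[0,0,-0.0005,0,0,0,-1],[0,0,0,0,0,0,-1]]

```text
clock: 17.0
eef_pos: [640.0, -117.5, 160.7]
tcp_rot: [3.142, -0.301, -0.0]
contact_force: [-4.0, 1.3, 8.3]
opening: 0.343
grasp_force: 62.6
```

Call:
send_rows:
  moves:
    - [[0,0,0.0005,0,0,0,-1],[0,0,0,0,0,0,-1],[0,0,0,0,0,0,-0.28],[0,0,0,0,0,0,-0.24],[0,0,0,0,0,0,-0.2],[0,0,0,0,0,0,-0.16],[0,0,0,0,0,0,-0.1],[0,0,0,0,0,0,0],[0,0,0,0,0,0,0.2],[0,0,0,0,0,0,0.4]]
  grip_force: 20

```text
clock: 18.0
eef_pos: [639.6, -117.4, 160.2]
tcp_rot: [-3.142, -0.3, -0.0]
contact_force: [0.5, 0.8, -0.6]
opening: 0.698
grasp_force: 0.0
```

```bash
python3 - <<'E'
from h import *
from rig import grab_frame
f=wrist('w6')
g=grab_frame('scene');pickle.dump(g,open('scene6.pkl','wb'))
a=cv2.resize(g['img'][200:345,280:400],(397,480),interpolation=2)
b=cv2.resize(f['img'][100:340,220:420],(400,480),interpolation=2)
cv2.imwrite('pics/c6.png',np.hstack([a,b])[:,:,::-1])
E
```

```text
18.0 [ 639.62686224 -117.44909765  160.18282443] [-3.14153197e+00 -3.00050520e-01 -2.23252316e-04] [-0.21557348  0.36846737  1.87184888  0.11047884  0.61064327  1.27415679] [ 0.46923861  0.79680167 -0.60014119]
```

View pics/c6.png

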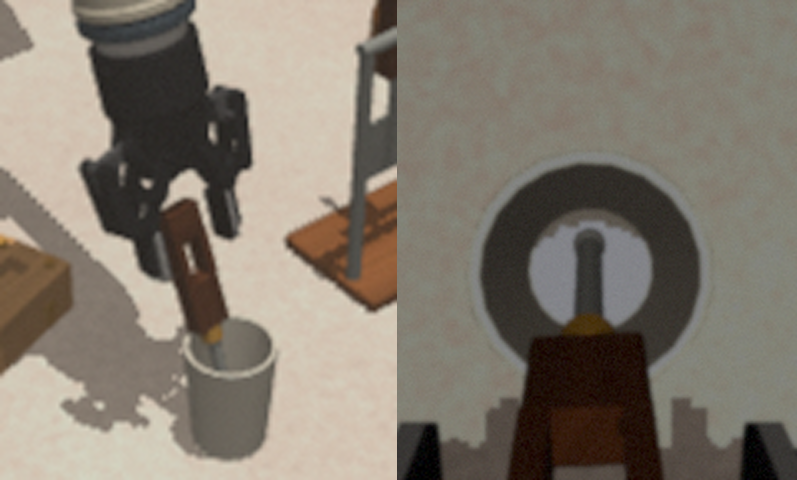

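The scraper stands in the pot, leaning on its rim between the open fingers. Next I back off along the tool axis.

Call:
send_rows:
  moves:
    - [[0,0,0,0,0,0,0.8],[0,0,0,0,0,0,1],[-0.003,0,0.01,0,0,0,1],[-0.006,0,0.019,0,0,0,1],[-0.006,0,0.019,0,0,0,1],[-0.009,0,0.029,0,0,0,1],[-0.012,0,0.038,0,0,0,1],[-0.012,0,0.038,0,0,0,1],[-0.012,0,0.038,0,0,0,1],[-0.012,0,0.038,0,0,0,1]]

```text
clock: 19.1
eef_pos: [566.5, -117.3, 391.6]
tcp_rot: [3.141, -0.301, -0.0]
contact_force: [0.8, 0.4, 0.6]
opening: 0.996
grasp_force: 0.0
```

Call:
send_rows:
  moves:
    - [[-0.02,-0.01,0.02,0,0,0,1],[-0.02,-0.01,0.02,0,0,0,1],[0,0,0,0,0,0,1],[0,0,0,0,0,0,1],[0,0,0,0,0,0,1]]

```text
clock: 19.6
eef_pos: [527.6, -137.1, 428.4]
tcp_rot: [-3.141, -0.299, -0.0]
contact_force: [-0.3, -0.4, 0.0]
opening: 1.0
grasp_force: 0.0
```

```bash
python3 - <<'E'
from h import *
from rig import grab_frame
f=wrist('w7')
g=grab_frame('scene');a=cv2.resize(g['img'][150:350,220:490],(800,593),interpolation=2)
cv2.imwrite('pics/c7.png',a[:,:,::-1])
E
```

```text
19.6 [ 527.5660246  -137.13548424  428.4015385 ] [-3.14108373e+00 -2.99109326e-01 -2.93675471e-04] [-0.31125592 -0.05239679  1.75235518  0.09911829  1.15804651  1.23293883] [-0.25484438 -0.43588688  0.03305019]
```

View pics/c7.png

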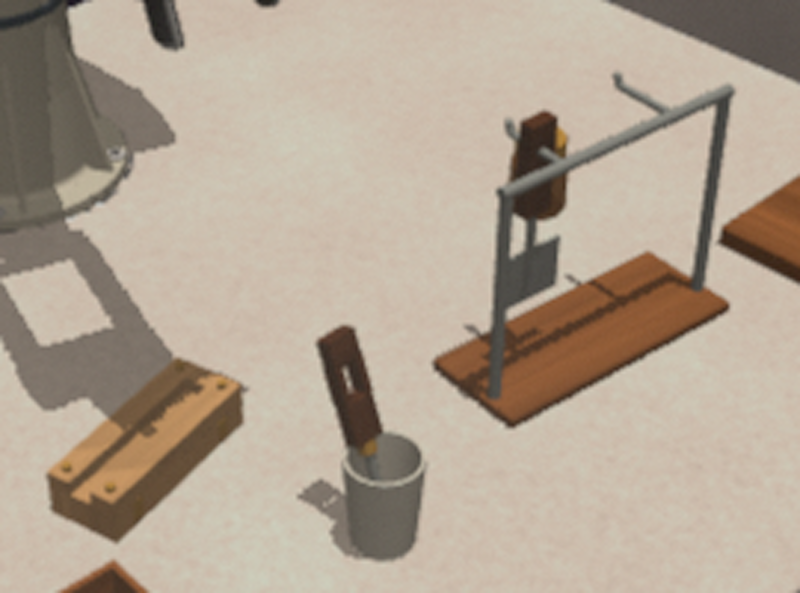

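The scraper stands tip down in the pot at (350,400), leaning on the rim. The spatula is still on its peg at (540,165), the other peg is empty, the pot and mould are unmoved and the robot is clear.

```bash
python3 -c "
from rig import sign_off
print(sign_off())"
```

```text
the job is handed in; nothing more can be done
None
```

The job is handed in: the scraper came off its hook, its tip ran the groove from the closed to the open end in about 4.3 s, and it now stands tip down in the pot; the last view shows the spatula still hanging and the pot in place, and the arm went nowhere near the jar or cigar box.

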